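# Let the cedar balls out of the lever dispenser

### The job

Let the three cedar balls out of the white dispenser: with the fingertips press its front lever all the way down so that the linked clear lid lifts wide open, and hold it down until all three balls have rolled out into the catch tray. Then ease the lever back up under the fingers so that the lid closes fully without slamming, and move away. Do not touch the lid or the balls, and leave the other things standing where they are.

Things in the scene. Friction and masses are not known exactly. Their poses are not given: they have to be found in the camera images.
- dispenser: White ball dispenser fixed on the surface. Origin on the surface; x points from its front (open catch tray, robot side) to its back (hopper), y left, z up. In mm: hopper x 0 to 110, y -45 to 75, 104 high with lid; tray x -100 to 0, y -45 to 75, walls 35 high, 5 thick. A steel lever runs forward along the right (-y) side. The opening lid reaches up to z 190, and forward to x -26 at most.
- tray_floor (a point): Centre of the catch tray's floor, 5 mm above the surface (a ball lying in the tray has its centre 15 mm above the floor).
- lever_pad (a point): Centre of the top face of the level square steel pad (44 x 44 x 6 mm) at the lever's front end; at rest 70 mm above the surface, at x -120, y -70 mm in the dispenser's frame. It moves with the lever: fully pressed it is 38 mm lower and 2 mm further back (+x), tilted 13 degrees. The air above the pad is free.
- lever (a joint): Angle of the lever, rad: 0 at rest (up), 0.23 fully pressed against its stop. Pivot 165 mm behind the pad's centre, 60 mm above the surface. Its spring and the lid's weight push it back up with about 3 to 7 N at the pad all the way; let go, it flies back up and the lid slams.
- lid (a joint): Angle of the lid, rad: 0 shut, 0.8 wide open. Linked to the lever: lid angle = 3.48 x lever angle, both ways.
- lid_edge (a point): Middle of the upper front edge of the lid, a clear plastic lid with thin steel edges (120 wide, 115 long, with a front panel 66 high that holds the balls back), hinged at the hopper's back top edge; about 104 mm above the surface when shut.
- ball0_center (a point): Centre of one of three equal wooden balls, 30 mm across, 12 g; it starts inside the hopper behind the lid's front panel and rolls down a ramp into the tray when the lid is open.
- ball1_center (a point): Centre of one of three equal wooden balls, 30 mm across, 12 g; it starts inside the hopper behind the lid's front panel and rolls down a ramp into the tray when the lid is open.
- ball2_center (a point): Centre of one of three equal wooden balls, 30 mm across, 12 g; it starts inside the hopper behind the lid's front panel and rolls down a ramp into the tray when the lid is open.
- key_cover: Bystander: orange hard silicone key cover, 78 x 38 x 14 mm, lying flat; origin at the centre of its underside.
- clip: Bystander: steel bulldog clip, 50 x 38 x 33 mm; origin at its underside.
- bell: Bystander: white ceramic bell figurine, 62 mm across, 83 mm high; origin at the centre of its foot, z up.
- tin: Bystander: round flat shoe polish tin, 72 mm across, 26 mm high; origin at the centre of its underside.

How it is judged:
By the outcome, as a careful person would: the job done as asked, in the order asked, and still so for the second after the job is handed in, with the robot touching nothing.
It also fails if it takes over 38 s, if anything falls off the work surface, if the arm or the gripper's body presses on something with over 40 N, if the wrist force passes 120 N, or if a joint passes its speed limit or range.

### The arm

A 6-joint arm with a two-finger parallel gripper is mounted at the origin on the work surface. World frame = base frame: x ahead of the robot, y to its left, z up, the work surface at z = 0. Lengths are in m, angles in degrees, forces in N, time in s.
With the tool pointing down it reaches from about 0.35 to 0.875 m from the base axis. Payload 4.2 kg.
Tool frame: the origin (TCP) lies at the very end of the fingers, on their centre line; the grasp point (between the pads) lies 19 mm behind it; z points along the fingers, x is the direction in which the jaws open and shut, and the axes are right-handed (so a half turn about z gives the same grasp; the last joint's range is limited). The gripper opens to 87 mm and grips with 3 to 60 N. Pads are 19 mm wide; open, the fingers measure 117 mm over their backs; the gripper's body (75 mm by 190 mm) begins 51 mm behind the grasp point.
Start: joints at [-51.646, 22.042, 0.453, 0, -68.411, -14.817], TCP at [0.25, -0.573, 0.223] pointing down, gripper open.
Joint ranges: [-179.83, 179.83], [-69.29, 118.12], [-61.27, 80.66], [-181.25, 117.63], [-171.15, -9.14], [-177.46, 177.46]. Speed limits (degrees/s): [159.86, 159.86, 180, 180, 180, 180].

### API

Orientations are given as a 3x3 rotation matrix whose columns are the frame's x, y, z axes.
In Python, from station import sense, capture, finish_job gives the robot as it stands.
- The arm moves only by the shell command python3 -m crank 'ROWS' [OPENING]. ROWS is JSON, a list of rows, each a list of 4 numbers: the shift along the tool's x, y, z in m, then the turn about the tool's z in rad. A call has 1 to 5 rows; each row shifts and turns the commanded pose from where the row before left it, along the tool's axes as they then stand; what a row does not reach is not made up. A row lasts 1/12 s, in which the tool goes at most 41.7 mm and 7.16 degrees, less where a joint would pass 70% of its speed; a pose out of reach is approached as far as the arm can. A call with a gripper value outside its range is refused whole. OPENING is the finger opening in m, from 0 to 0.087, set as the call begins (- or left out, the last holds). The fingers move at their own pace and stop on an object; the grip force is fixed at half the most. Time passes only in rows, so rows that do not move let the fingers close. It gives the time, the measured TCP pose, the force and the opening at its end, in the units of the state.
- sense(): the state, without advancing time (a new reading comes with each control period).
- capture(name): name is "side" or "top" or "wrist"; returns a dict with "pixels" (400x640x3 uint8, red, green, blue), "depth" (400x640 float32, m along the optical axis (not along the pixel's ray), 0 where there is no reading), "fx", "fy", "cx", "cy" (pixels), "world_from_camera" (4x4, takes a point from camera to world coordinates); the wrist camera has in their place "hand_eye" (4x4, takes a point from camera to tool coordinates, whose origin is the TCP and whose axes are the tool frame's). Camera axes: x right, y down, z forward; pixel columns grow to the right and rows downward; lengths in m; the calibration is good to about 2 mm. A picture is of the moment at which its call begins: read the wrist's pose just before it.
- finish_job(): hands the job in, once; it reports no verdict.
The state is a dict: "time_s": time; "joints": joint angles; "joint_velocities": joint speeds; "effort": joint torques, N m; "tcp_pos": TCP position; "ee_rot": TCP orientation; "wrist_force": force on the tool from outside, world axes, zero at the start; "moment": the same for the moment, N m; "gripper_width": opening from 0.0 (shut) to 1.0 (fully open).
Only numpy, scipy, OpenCV 4.12 (cv2) and the standard library are available. Lean on these libraries where they do the work, as an engineer would, in place of code of your own. Each camera call takes 0.05 s, during which the arm holds its last target.

## Working session

There is one attempt and no reset: what is moved stays moved. The work goes in short steps, Python scripts to look and compute and a shell command to move; the robot and the scene stay as the last step left them, time stands still between calls to the robot, and variables do not carry over. Pictures are saved under pics/ and viewed, and the job is handed in when it is done.

```bash
ls; mkdir -p pics
python3 - <<'E'
from station import sense,capture
import cv2
s=sense();print({k:s[k] for k in('time_s','tcp_pos','ee_rot','wrist_force','gripper_width')})
for n in('top','side'):
    c=capture(n);cv2.imwrite(f'pics/{n}0.png',c['pixels'][:,:,::-1]);print(n,c['fx'],c['fy'],c['cx'],c['cy'],c['world_from_camera'])
E
```

```text
pics
{'time_s': 0.0, 'tcp_pos': array([ 0.24936019, -0.57243135,  0.22147806]), 'ee_rot': array([[-3.99202777e-01,  9.16862178e-01, -9.43297226e-04],
       [ 9.16860106e-01,  3.99203882e-01,  1.95123826e-03],
       [ 2.16558448e-03, -8.59318608e-05, -9.99997651e-01]]), 'wrist_force': array([ 0.34805422, -0.00875367,  0.16090871]), 'gripper_width': 1.0005162246753168}
top 441.43940370847855 441.43940370847855 319.0031502007737 205.33912737971488 [[ 0.03245485 -0.97817316  0.20524119  0.42055426]
 [-0.99947157 -0.03139226  0.00843221  0.03352178]
 [-0.00180518 -0.2054064  -0.9786751   0.96155215]
 [ 0.          0.          0.          1.        ]]
side 450.3476922567964 450.3476922567964 320.0996656050123 202.2773109823492 [[ 0.98890862 -0.08571779  0.12129385  0.50418655]
 [-0.14830335 -0.61449219  0.77485835 -0.59431013]
 [ 0.00811498 -0.78425239 -0.62038886  0.58818811]
 [ 0.          0.          0.          1.        ]]
```

View pics/top0.png

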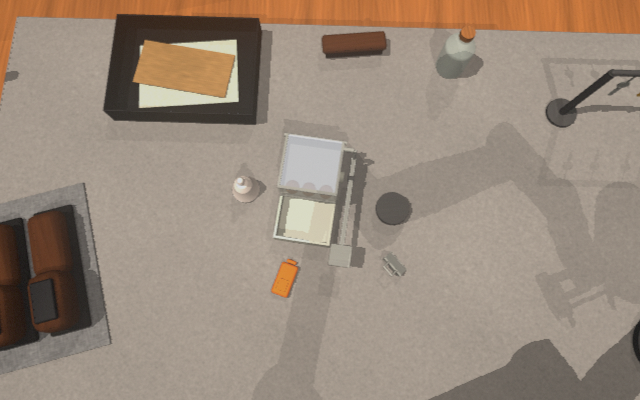

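View pics/side0.png

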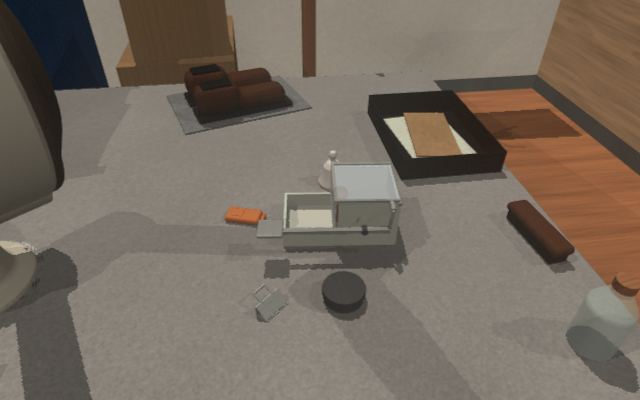

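The top view shows the dispenser around (312,190), with the pad at (341,255). The clip is at (392,267), the tin at (392,208), the bell at (244,187) and the key cover at (285,279). In the side view the pad is at (270,228). Next I'll measure the pad.

```bash
cat > h.py <<'E'
import numpy as np
def ray(c,u,v,z):
    d=np.array([(u-c['cx'])/c['fx'],(v-c['cy'])/c['fy'],1.]);T=c['world_from_camera']
    w=T[:3,:3]@d;o=T[:3,3];return o+w*(z-o[2])/w[2]
def dep(c,u,v):
    z=c['depth'][int(v),int(u)];T=c['world_from_camera']
    return T[:3,:3]@(np.array([(u-c['cx'])/c['fx'],(v-c['cy'])/c['fy'],1.])*z)+T[:3,3]
def cloud(c):
    v,u=np.mgrid[:400,:640];z=c['depth'];T=c['world_from_camera']
    p=np.stack([(u-c['cx'])/c['fx']*z,(v-c['cy'])/c['fy']*z,z],-1);return p@T[:3,:3].T+T[:3,3]
E
python3 - <<'E'
from station import capture
import cv2,numpy as np
from h import *
for n,(u,v),bx in(('top',(341,255),(260,120,420,310)),('side',(270,228),(215,140,415,320))):
    c=capture(n);P=cloud(c)
    print(n,dep(c,u,v),ray(c,u,v,.07))
    m=((np.abs(P[...,2]-.07)<.012)&(np.linalg.norm(P[...,:2]-dep(c,u,v)[:2],axis=-1)<.04)).astype(np.uint8)
    k,l,st,ce=cv2.connectedComponentsWithStats(m);i=l[v,u];print(st[i],ce[i],ray(c,*ce[i],.07), P[l==i].mean(0))
    r=cv2.minAreaRect(P[l==i][:,:2].astype(np.float32));print(r)
    x0,y0,x1,y1=bx;cv2.imwrite(f'pics/{n}z.png',cv2.resize(c['pixels'][y0:y1,x0:x1,::-1],None,fx=3,fy=3,interpolation=2))
E
```

```text
top [ 0.50675627 -0.00645822  0.06951784] [ 0.50670968 -0.00643661  0.07      ]
[329 236  24  32 520] [340.55961538 253.96538462] [ 0.50876354 -0.00550267  0.07      ] [ 0.5088483  -0.00551267  0.06983833]
((0.5154942870140076, -0.0062497686594724655), (0.0437992624938488, 0.06262893974781036), 83.52769470214844)
side [ 0.50916396 -0.00478173  0.06895201] [ 0.50915391 -0.00597159  0.07      ]
[257 220  37  19 532] [272.07142857 228.9981203 ] [ 0.51252346 -0.00905622  0.07      ] [ 0.51258653 -0.00788089  0.0690865 ]
((0.5177154541015625, -0.006515149027109146), (0.04531141370534897, 0.06194073706865311), 83.71773529052734)
```

View pics/topz.png

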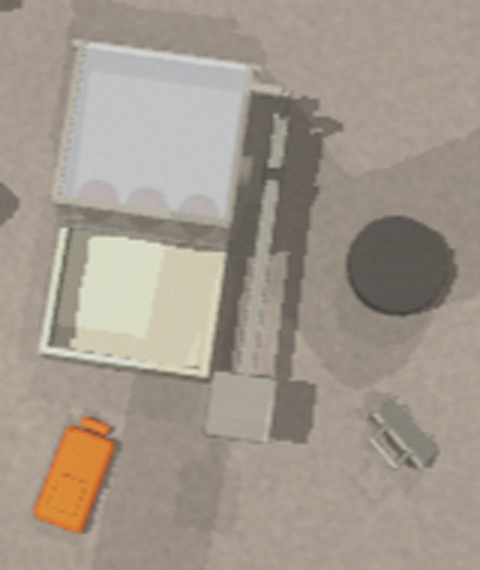

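View pics/sidez.png

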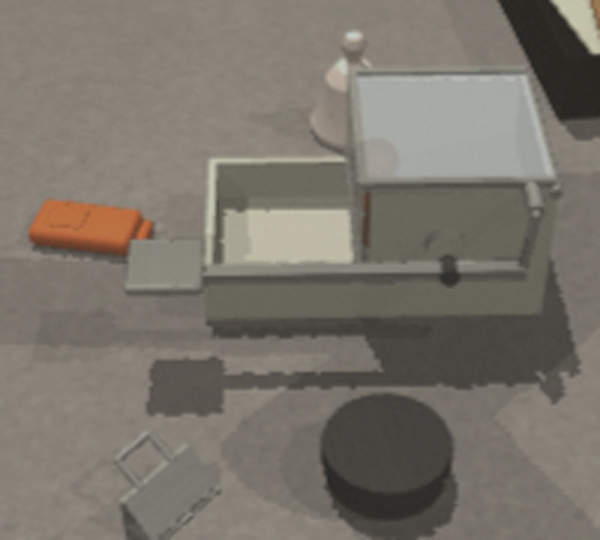

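Both views put the pad centre at about (0.507, -0.006, 0.070), which matches the 70 mm height. The dispenser yaw is about -6.5°. I'll move above the pad, closing the fingers on the way.

```bash
python3 -m crank '[[0.026,0.0285,0,0],[0.026,0.0285,0,0],[0.026,0.0285,0,0],[0.026,0.0285,0,0],[0.026,0.0285,0,0]]' 0
python3 -m crank '[[0.026,0.0285,0,0],[0.026,0.0285,0,0],[0.026,0.0285,0,0],[0.026,0.0285,0,0],[0.026,0.0285,0,0]]' 
python3 -m crank '[[0.026,0.0285,0,0],[0.026,0.0285,0,0],[0.026,0.0285,0,0],[0.026,0.0285,0,0],[0,0,0,0.1]]' 
python3 -m crank '[[0,0,0,0.106],[0,0,0,0.106],[0,0,0,0.106],[0,0,0,0.106],[0,0,0,0]]'
```

```text
time_s: 0.62
tcp_pos: [0.3285, -0.3952, 0.2224]
ee_rot: [[-0.399, 0.917, -0.0], [0.917, 0.399, 0.0], [0.0, -0.0, -1.0]]
wrist_force: [1.2, 0.8, -0.6]
gripper_width: 0.709
time_s: 1.03
tcp_pos: [0.4073, -0.219, 0.2227]
ee_rot: [[-0.399, 0.917, 0.0], [0.917, 0.399, 0.0], [-0.0, 0.0, -1.0]]
wrist_force: [1.0, -0.6, -0.7]
gripper_width: 0.326
time_s: 1.45
tcp_pos: [0.4726, -0.0753, 0.2227]
ee_rot: [[-0.31, 0.951, 0.002], [0.951, 0.31, 0.001], [-0.0, 0.002, -1.0]]
wrist_force: [0.3, -0.3, 0.2]
gripper_width: 0.018
time_s: 1.87
tcp_pos: [0.4699, -0.0798, 0.2224]
ee_rot: [[0.115, 0.993, -0.0], [0.993, -0.115, 0.0], [0.0, -0.0, -1.0]]
wrist_force: [-0.2, 0.9, -0.2]
gripper_width: 0.005
```

```bash
cat > st.py <<'E'
import numpy as np,sys
from station import sense
np.set_printoptions(precision=4,suppress=True)
s=sense();R=np.array(s['ee_rot']);t=np.array(s['tcp_pos'])
print(s['time_s'],t,s['wrist_force'],s['gripper_width'],'xang',np.degrees(np.arctan2(R[1,0],R[0,0])))
g=np.array([.503,-.0055,.075]);print('to hover, tool',R.T@(g-t))
E
python3 st.py
python3 - <<'E'
from station import capture
import cv2
for n in('top','side','wrist'):
    c=capture(n);cv2.imwrite(f'pics/{n}1.png',c['pixels'][:,:,::-1])
print(c['hand_eye'])
E
```

```text
1.8667 [ 0.4699 -0.0798  0.2224] [-0.2037  0.8969 -0.2013] 0.0051010824690807975 xang 83.42272571933832
to hover, tool [0.0776 0.0244 0.1474]
[[ 9.99999708e-01  6.93323345e-04 -3.20207062e-04  4.69089178e-04]
 [-5.71193865e-04  9.57326102e-01  2.89009356e-01 -7.87672631e-02]
 [ 5.06919512e-04 -2.89009089e-01  9.57326219e-01 -1.63466284e-01]
 [ 0.00000000e+00  0.00000000e+00  0.00000000e+00  1.00000000e+00]]
```

View pics/wrist1.png

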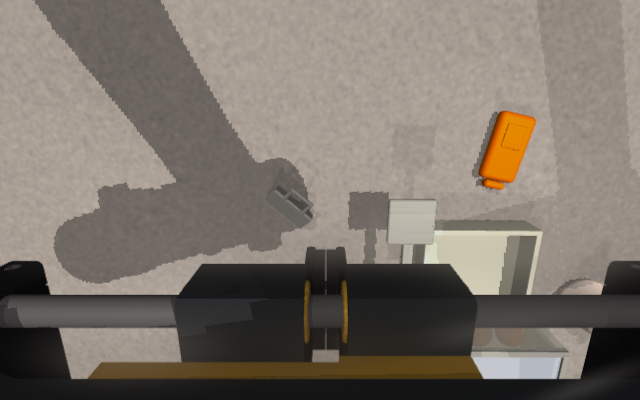

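View pics/side1.png

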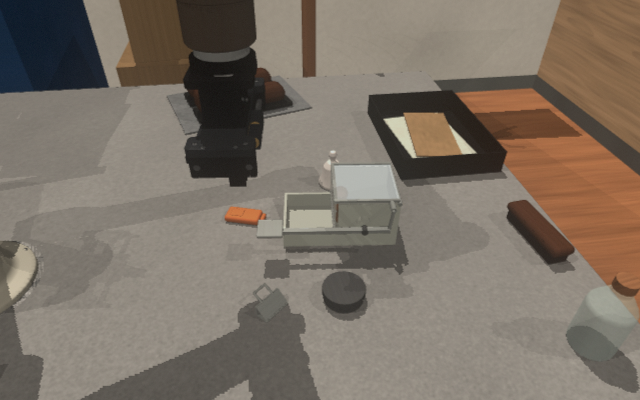

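The wrist view shows the gripper's wide axis running sideways, clear of the lid, and the pad at (412,221). I'll cross-check the pad position from this view and move in.

```bash
python3 - <<'E'
from station import capture,sense
import numpy as np
from h import *
s=sense();c=capture('wrist');T=np.eye(4);T[:3,:3]=s['ee_rot'];T[:3,3]=s['tcp_pos'];c['world_from_camera']=T@c['hand_eye']
print(dep(c,412,221),ray(c,412,221,.07))
E
python3 -m crank '[[0.026,0.008,0.02,0],[0.026,0.008,0.02,0],[0.026,0.008,0.02,0],[0,0,0.035,0],[0,0,0.030,0]]'; python3 -m crank '[[0,0,0.012,0],[0,0,0,0]]';python3 st.py
```

```text
[ 0.50735152 -0.00314218  0.07081177] [ 0.5076493  -0.00296799  0.07      ]
time_s: 2.48
tcp_pos: [0.5034, -0.0038, 0.0965]
ee_rot: [[0.11, 0.994, 0.002], [0.994, -0.11, 0.001], [0.001, 0.001, -1.0]]
wrist_force: [0.5, -0.2, -1.2]
gripper_width: 0.003
time_s: 2.65
tcp_pos: [0.5003, -0.0056, 0.0822]
ee_rot: [[0.112, 0.994, -0.008], [0.994, -0.112, -0.002], [-0.003, -0.007, -1.0]]
wrist_force: [-0.3, -0.3, 0.5]
gripper_width: 0.008
2.65 [ 0.5003 -0.0056  0.0822] [-0.261  -0.2729  0.4824] 0.007871859326094134 xang 83.57034134959936
to hover, tool [0.0004 0.0028 0.0072]
```

```bash
python3 -m crank '[[0,0.002,0.004,0],[0,0.001,0.004,0],[0,0,0.003,0],[0,0,0.002,0]]';python3 -m crank '[[0,0,0.003,0],[0,0,0.003,0],[0,0,0.003,0],[0,0,0.003,0],[0,0,0.003,0]]'; python3 st.py
```

```text
time_s: 2.98
tcp_pos: [0.5063, -0.0054, 0.0732]
ee_rot: [[0.113, 0.994, 0.002], [0.994, -0.113, 0.001], [0.001, 0.002, -1.0]]
wrist_force: [0.3, 0.2, -0.2]
gripper_width: 0.007
time_s: 3.4
tcp_pos: [0.5061, -0.0054, 0.0578]
ee_rot: [[0.113, 0.994, 0.001], [0.994, -0.113, 0.0], [0.0, 0.001, -1.0]]
wrist_force: [-0.0, -0.7, 5.0]
gripper_width: 0.003
3.4 [ 0.5061 -0.0054  0.0578] [-0.0463 -0.688   5.0156] 0.0027826765497357435 xang 83.52824610303846
to hover, tool [-0.0004 -0.0031 -0.0172]
```

```bash
python3 -m crank '[[0,0,0.004,0],[0,0,0.004,0],[0,0,0.004,0],[0,0,0.004,0],[0,0,0.003,0]]';python3 -m crank '[[0,0,0.002,0],[0,0,0.002,0],[0,0,0.001,0],[0,0,0,0]]'; python3 -m crank '[[0,0,0.001,0],[0,0,0,0]]';python3 - <<'E'
from station import capture
import cv2
c=capture('side');cv2.imwrite('pics/s2.png',cv2.resize(c['pixels'][80:320,180:440,::-1],None,fx=2.5,fy=2.5,interpolation=2))
E
```

```text
time_s: 3.82
tcp_pos: [0.5069, -0.0053, 0.0384]
ee_rot: [[0.113, 0.994, 0.002], [0.994, -0.113, 0.0], [0.001, 0.002, -1.0]]
wrist_force: [1.1, -1.3, 6.0]
gripper_width: 0.002
time_s: 4.15
tcp_pos: [0.5061, -0.0053, 0.0337]
ee_rot: [[0.113, 0.994, 0.001], [0.994, -0.113, 0.0], [0.0, 0.001, -1.0]]
wrist_force: [1.3, 0.4, 4.7]
gripper_width: 0.006
time_s: 4.32
tcp_pos: [0.5062, -0.0053, 0.0334]
ee_rot: [[0.112, 0.994, 0.001], [0.994, -0.112, 0.0], [0.0, 0.001, -1.0]]
wrist_force: [0.8, -0.0, 9.4]
gripper_width: 0.004
```

View pics/s2.png

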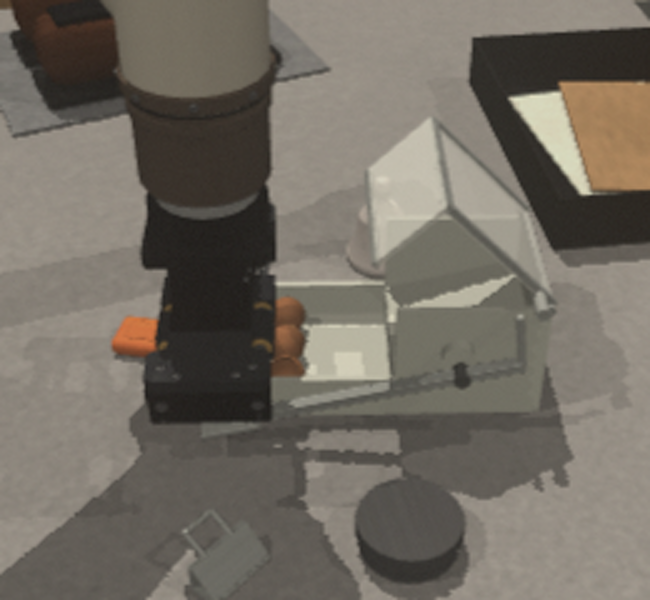

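The lid is wide open. Three balls are in the tray at the front wall, at crop (290,310), (290,340) and (288,365), and the rising force says the lever is at its stop. I'll press slightly more, hold, and look again.

```bash
python3 -m crank '[[0,0,0.001,0],[0,0,0,0],[0,0,0,0],[0,0,0,0],[0,0,0,0]]'; python3 -m crank '[[0,0,0,0],[0,0,0,0],[0,0,0,0],[0,0,0,0],[0,0,0,0]]';python3 -m crank '[[0,0,0,0],[0,0,0,0],[0,0,0,0],[0,0,0,0],[0,0,0,0]]';python3 - <<'E'
from station import capture
import cv2,numpy as np
from h import *
a=[]
for n in('side','top'):
    c=capture(n);a.append(c);
s,t=a
cv2.imwrite('pics/s3.png',np.hstack([cv2.resize(s['pixels'][140:260,260:420,::-1],(400,300),interpolation=2),cv2.resize(t['pixels'][120:280,250:410,::-1],(400,400),interpolation=2)[50:350]]))
P=cloud(s);e=[]
for u,v in((296,204),(296,216),(295,225)):print(dep(s,u,v))
E
```

```text
time_s: 4.78
tcp_pos: [0.5063, -0.0053, 0.0333]
ee_rot: [[0.112, 0.994, 0.002], [0.994, -0.112, 0.0], [0.0, 0.002, -1.0]]
wrist_force: [-2.2, -0.8, 15.6]
gripper_width: 0.012
time_s: 5.2
tcp_pos: [0.5063, -0.0053, 0.0333]
ee_rot: [[0.112, 0.994, 0.002], [0.994, -0.112, 0.0], [0.0, 0.002, -1.0]]
wrist_force: [-1.1, 0.5, 15.5]
gripper_width: 0.005
time_s: 5.62
tcp_pos: [0.5062, -0.0053, 0.0333]
ee_rot: [[0.112, 0.994, 0.002], [0.994, -0.112, 0.0], [0.0, 0.002, -1.0]]
wrist_force: [-2.3, -0.0, 15.9]
gripper_width: 0.006
[0.5648238  0.10115992 0.03228625]
[0.56113747 0.06738671 0.02985013]
[0.55598044 0.03549158 0.03517976]
```

View pics/s3.png

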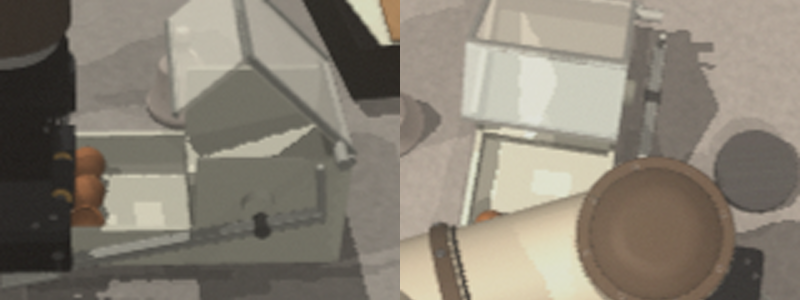

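All three balls rest in the tray about 34 mm apart. The hopper is empty, and z stayed at 0.0333 under the extra force, so the lever is on its stop. Now I'll ease it up.

```bash
python3 -m crank '[[0,0,-0.001,0],[0,0,-0.0012,0],[0,0,-0.0015,0],[0,0,-0.0015,0],[0,0,-0.0015,0]]'
python3 -m crank '[[0,0,-0.0015,0],[0,0,-0.0015,0],[0,0,-0.0015,0],[0,0,-0.0015,0],[0,0,-0.0015,0]]'
python3 -m crank '[[0,0,-0.0015,0],[0,0,-0.0015,0],[0,0,-0.0015,0],[0,0,-0.0015,0],[0,0,-0.0015,0]]'
python3 -m crank '[[0,0,-0.0015,0],[0,0,-0.0015,0],[0,0,-0.0015,0],[0,0,-0.0015,0],[0,0,-0.0015,0]]'
```

```text
time_s: 6.13
tcp_pos: [0.5054, -0.0053, 0.0382]
ee_rot: [[0.113, 0.994, -0.001], [0.994, -0.113, 0.0], [0.0, -0.001, -1.0]]
wrist_force: [0.9, 1.8, 4.6]
gripper_width: 0.006
time_s: 6.55
tcp_pos: [0.5047, -0.0055, 0.0455]
ee_rot: [[0.113, 0.994, -0.002], [0.994, -0.113, -0.0], [-0.0, -0.002, -1.0]]
wrist_force: [-1.7, 3.5, 4.2]
gripper_width: 0.006
time_s: 6.97
tcp_pos: [0.5047, -0.0058, 0.0531]
ee_rot: [[0.113, 0.994, -0.002], [0.994, -0.113, -0.001], [-0.001, -0.002, -1.0]]
wrist_force: [-2.6, 2.3, 3.6]
gripper_width: 0.005
time_s: 7.38
tcp_pos: [0.5052, -0.0059, 0.0608]
ee_rot: [[0.113, 0.994, -0.001], [0.994, -0.113, -0.001], [-0.001, -0.001, -1.0]]
wrist_force: [-4.0, -0.3, 3.9]
gripper_width: 0.007
```

```bash
python3 -m crank '[[0,0,-0.001,0],[0,0,-0.001,0],[0,0,-0.001,0],[0,0,-0.0007,0],[0,0,-0.0007,0]]'
python3 -m crank '[[0,0,-0.0007,0],[0,0,-0.0007,0],[0,0,-0.0006,0],[0,0,-0.0006,0],[0,0,-0.0006,0]]'
python3 -m crank '[[0,0,-0.0006,0],[0,0,-0.0006,0],[0,0,-0.0006,0],[0,0,-0.0005,0],[0,0,-0.0005,0]]'
python3 -m crank '[[0,0,-0.0005,0],[0,0,-0.0005,0],[0,0,-0.0005,0],[0,0,-0.0005,0],[0,0,-0.0005,0]]'
```

```text
time_s: 7.8
tcp_pos: [0.5059, -0.0057, 0.0653]
ee_rot: [[0.113, 0.994, 0.0], [0.994, -0.113, -0.0], [-0.0, 0.0, -1.0]]
wrist_force: [-3.2, -1.3, 4.1]
gripper_width: 0.005
time_s: 8.22
tcp_pos: [0.5061, -0.0055, 0.0685]
ee_rot: [[0.113, 0.994, 0.001], [0.994, -0.113, -0.0], [0.0, 0.001, -1.0]]
wrist_force: [-1.9, -3.3, 3.7]
gripper_width: 0.006
time_s: 8.63
tcp_pos: [0.5061, -0.0049, 0.0709]
ee_rot: [[0.113, 0.994, 0.001], [0.994, -0.113, 0.001], [0.001, 0.001, -1.0]]
wrist_force: [-0.0, 0.4, 0.0]
gripper_width: 0.005
time_s: 9.05
tcp_pos: [0.5057, -0.0054, 0.0736]
ee_rot: [[0.113, 0.994, 0.0], [0.994, -0.113, 0.0], [0.0, 0.0, -1.0]]
wrist_force: [0.4, -0.6, 0.3]
gripper_width: 0.003
```

Contact ended gently at z of about 0.070. Now I'll rise, retreat and check.

```bash
python3 -m crank '[[0,0,-0.01,0],[0,0,-0.02,0],[0,0,-0.03,0],[0,0,-0.03,0],[0,0,-0.03,0]]'
python3 -m crank '[[-0.02,-0.01,-0.02,0],[-0.03,-0.01,0,0],[-0.03,-0.01,0,0],[-0.03,-0.01,0,0],[-0.03,-0.01,0,0]]'
python3 -m crank '[[-0.03,-0.01,0,0],[-0.02,0,0,0],[-0.01,0,0,0],[0,0,0,0],[0,0,0,0]]'
python3 - <<'E'
from station import capture
import cv2,numpy as np
from h import *
s=capture('side');t=capture('top')
cv2.imwrite('pics/s4.png',np.hstack([cv2.resize(s['pixels'][140:320,220:420,::-1],(400,360),interpolation=2),cv2.resize(t['pixels'][120:300,230:430,::-1],(400,360),interpolation=2)]))
for u,v in((341,255),(312,190)):print(dep(t,u,v))
print(dep(s,270,228))
h=cv2.cvtColor(t['pixels'],cv2.COLOR_RGB2HSV);m=cv2.inRange(h,(3,90,50),(14,200,200));m[:, :270]=0;m[:190]=0;m[250:]=0
k,l,st,ce=cv2.connectedComponentsWithStats(m)
for i in range(1,k):
    if st[i,4]>20:print(st[i],ray(t,*ce[i],.02))
E
```

```text
time_s: 9.47
tcp_pos: [0.5053, -0.0056, 0.1949]
ee_rot: [[0.113, 0.994, -0.001], [0.994, -0.113, -0.0], [-0.0, -0.001, -1.0]]
wrist_force: [1.6, -0.2, -0.2]
gripper_width: 0.0
time_s: 9.88
tcp_pos: [0.4393, -0.1399, 0.2139]
ee_rot: [[0.112, 0.994, 0.001], [0.994, -0.112, 0.0], [0.0, 0.001, -1.0]]
wrist_force: [-0.7, 1.0, -0.8]
gripper_width: 0.008
time_s: 10.3
tcp_pos: [0.4236, -0.1975, 0.2135]
ee_rot: [[0.114, 0.993, -0.0], [0.993, -0.114, 0.0], [0.0, -0.0, -1.0]]
wrist_force: [-0.6, 0.6, -0.1]
gripper_width: 0.003
[0.4596956  0.01536825 0.55651036]
[0.63067797 0.05586101 0.10640547]
[ 0.50915133 -0.00627764  0.07026955]
[280 224  13  13 130] [0.56112605 0.11123733 0.02      ]
[296 227  13  12 130] [0.55686058 0.07595397 0.02      ]
[313 229  13  13 129] [0.55266507 0.03936902 0.02      ]
```

View pics/s4.png

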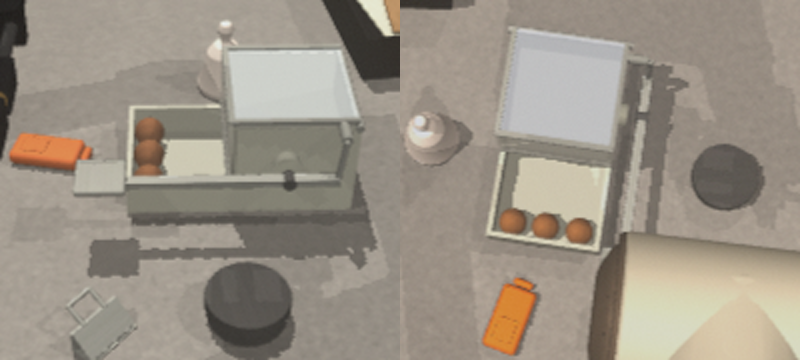

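The pictures show the lid shut, the pad back at 70 mm, and three balls in the tray at top-crop (513,221), (546,226) and (580,231). The bystanders have not moved and the robot is clear.

```bash
python3 -c "
from station import finish_job
print(finish_job())"
```

```text
the job is handed in; nothing more can be done
None
```

The job is handed in: all three balls are in the catch tray, the lid is fully shut, and the robot is clear of everything. It took about 10.4 s.

- **Press:** I pressed the pad with closed fingertips down to the lever's stop. The tip stayed at z 33 mm while the force rose to about 16 N. I held it there until the pictures showed the hopper empty and all three balls at rest in the tray.
- **Release:** I eased the lever up over about 3 s. The force stayed near 4 N until contact ended gently at about 70 mm, and then I moved away.
- **Last checks:** The pad was back at 70.3 mm, and a point on the lid's top read about 106 mm against the expected 104, which is within calibration error. The three balls showed in the tray about 36 mm apart. The key cover, clip, bell and tin looked unmoved by eye; I did not measure them.
- **One check gave no reading:** the last top-camera reading of the pad hit the arm, which was in the way. The pad's final height therefore comes from the side camera only.

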